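Rock the angle gauge on the uneven stud to its mark and hold it

ROBOT

A 6-joint arm with a two-finger parallel gripper is mounted at the origin on a cart in front of the work surface, level with it; the furniture and walls round the work are solid. World frame = base frame: x ahead of the robot, y to its left, z up, the work surface at z = 0. Lengths are in m, angles in rad, forces in N, time in s.
With the tool pointing down it reaches from about 0.275 to 0.85 m from the base axis. Payload 5.2 kg.
Tool frame: the origin (TCP) lies midway between the tips of the shut fingers; the grasp point (between the pads) lies 19 mm behind it; z points along the fingers, y is the line along which they close (so a half turn about z gives the same grasp; the last joint's range is limited). The gripper opens to 85 mm and grips with 20 to 120 N. Pads are 22 mm wide; open, the fingers measure 114 mm over their backs; the gripper's body (76 mm by 85 mm) begins 54 mm behind the grasp point. The pads swing forward as they close: fully open they stand 13 mm farther back than shut.
Start: joints at [-1.539, 0.259, 1.535, -0, 1.348, -0.203], TCP at [0.128, -0.535, 0.199] pointing down, gripper open.
Joint ranges: [-3.14, 3.14], [-0.91, 2.08], [0.19, 2.58], [-1.22, 4.36], [0.22, 2.71], [-3.12, 3.12]. Speed limits (rad/s): [2.57, 2.57, 3.14, 3.14, 3.14, 3.14].

INTERFACE

Orientations are given as a unit quaternion [x, y, z, w].
In Python, from plant import get_state, snapshot, job_done gives the robot as it stands.
- The arm moves only by the tool move_arm, never from a script. Its argument "moves" is a list of rows, each an object of numbers: "hand": the closure, from -1 (fully open) to 1 (shut); "dx", "dy", "dz": the shift along the tool's x, y, z normalised to -1 to 1, where 1 is 0.03 m; "rx", "ry", "rz": the turn, a rotation vector about the tool's x, y, z normalised to -1 to 1, where 1 is 0.1 rad. A call has 1 to 20 rows; each row shifts and turns the commanded pose from where the row before left it, along the tool's axes as they then stand; what a row does not reach is not made up. A row lasts 1/12 s, in which the tool goes at most 41.7 mm and 7.16 degrees, less where a joint would pass 70% of its speed; a pose out of reach is approached as far as the arm can. A call with a number of a shift or a turn outside -1 to 1 is refused whole. A call with a gripper value outside its range is refused whole. The fingers move at their own pace and stop on an object; "newtons" is the grip in N (left out, the last holds). Time passes only in rows, so rows that do not move let the fingers close. It gives the time, the measured TCP pose, the force, the opening and the grip force at its end, in the units of the state.
- get_state(): the state, without advancing time (a new reading comes with each control period).
- snapshot(name): name is "side" or "top" or "wrist"; returns a dict with "img" (480x640x3 uint8, blue, green, red), "vertical_fov" (degrees; the focal length in pixels is half the picture's height over the tangent of half this angle, whatever the lens; pixels are square), "cx", "cy" (the principal point, pixels), "dist" ([k1, k2, p1, p2, k3] as OpenCV has them; the pictures are not rectified), "extrinsics" (4x4, takes a point from world to camera coordinates). Camera axes: x right, y down, z forward; pixel columns grow to the right and rows downward; lengths in m; the calibration is good to about 2 mm. A picture is of the moment at which its call begins. There is no depth.
- job_done(): hands the job in; it is judged then, once.
The state is a dict: "t": time; "qpos": joint angles; "qd": joint speeds; "effort": joint torques, N m; "position": TCP position; "tcp_rot": TCP orientation; "ft_force": force on the tool from outside, world axes, zero at the start; "wrist_torque": the same for the moment, N m; "finger_gap": finger opening in m; "gripper_force": force on a finger pad.
Only numpy, scipy, OpenCV 4.12 (cv2) and the standard library are available. Lean on these libraries where they do the work, as an engineer would, in place of code of your own. Each camera call takes 0.05 s, during which the arm holds its last target. There are 200 camera calls.

TASK

Pick up the blue pendulum angle gauge by its black handle, hold it upright over the wooden offcut and lower it gently until you feel the middle of its foot land on the lopsided steel stud. Then rock it there sideways, in the plane of its dial, until its swinging pointer settles on the red mark. Finish while still gripping the gauge, held still and pressed lightly on the stud with the pointer on the mark; leave the two specimen mounts and the loupe where they are.

Things in the scene. Friction and masses are not known exactly. Their poses are not given: they have to be found in the camera images.
- gauge: Loose blue pendulum angle gauge, 0.26-0.5 kg, 154 mm high: flat steel foot 46 (x) x 104 (y) x 14 mm, drum of 48 mm radius (axis x, centre 62 mm up) with a white dial on its -x face, black handle 22 (x) x 24 (y) mm from 115 to 154 mm up. Origin: centre of the foot's underside; z up. Starts upright on the bench, dial roughly to the robot.
- gauge_foot (a point): Centre of the underside of the gauge's foot, in the gauge's axes: the point to bring onto the stud.
- gauge_grip (a point): Middle of the black handle, 135 mm straight above the centre of the foot's underside, in the gauge's axes: the fingers can close on the handle's 24 mm (along the gauge's y) or its 22 mm (along x).
- pointer (a joint): Angle (rad) of the black pointer hanging freely from the dial's centre (swings at about 3.5 Hz, settles in about 1 s). 0: points to the middle of the foot; positive: its lower tip (with the brass bob) is nearer the gauge's -y side (right as seen from the robot). It hangs plumb, so it equals the gauge's lean to its -y side, a turn about its own +x axis.
- mark (a joint): Angle (rad) of the red mark on the dial's rim, counted as for the pointer; 0.13 to 0.30, set anew each time, not to be moved. The pointer is on the mark when the two values are equal: the gauge then leans that much to its -y side (top to the right as seen from the robot).
- pointer_tip (a point): Lower tip (beyond the brass bob) of the black pointer, 31 mm from its pivot; the pointer also has an upper end 34 mm above the pivot; its z axis runs from the tip to the pivot.
- mark_tip (a point): Inner end of the red mark, 34 mm from the pointer's pivot; its z axis runs from the mark to the pivot.
- stud_block: Fixed wooden offcut 100 (x) x 120 (y) x 26 mm, origin under its centre. Above the origin a steel stud with two knobs of 10 mm radius, the higher over the origin, the other 11 mm to -y and 2 mm lower. Its top is 62 to 78 mm above the bench, set anew each time: feel for it. It gives straight down 1 mm per 1.5 N (rubber bush), at most 9 mm, and springs back.
- mount_8: Black round specimen mount, 30 mm across, 20 mm high, loose, beyond the offcut; origin at the centre of its underside. To be left alone.
- mount_6: Red round specimen mount, 30 mm across, 14 mm high, loose, beyond the offcut; origin at the centre of its underside. To be left alone.
- loupe: Black stand loupe, 38 mm across, 38 mm high, loose, on the right of the offcut; origin at the centre of its underside. To be left alone.
Mind the look-alikes: they are no part of the job. What is meant by the gauge is not pink, and is the larger of those in its own colour.

How it is judged:
On the way, in this order (a step that is already met when the one before it is completed fails the run):
1. the gauge is gripped and lifted off the bench (contact force between the fingers and gauge above 1 N and height (world z) of gauge_foot above 0.035 m), for 0.2 s.
2. the gauge's foot is felt on the stud: held upright (within 0.065 rad) with the middle of the foot over the stud (within 25 mm), pressing with more than 1 N (all of step 1 and contact force between gauge and stud_block above 1 N and horizontal distance between gauge_foot and stud_block below 0.025 m and angle between gauge's own z axis and vertical below 0.065 rad), for 0.2 s.
3. rocked on the stud until the pointer settles on the mark (within 0.06 rad) (all of step 1 and contact force between gauge and stud_block above 1 N and horizontal distance between gauge_foot and stud_block below 0.025 m and angle between the z axis of pointer_tip and the z axis of mark_tip, either way round below 0.06 rad and velocity of joint pointer between -0.25 and 0.25 rad/s and linear speed of gauge below 0.02 m/s), for 0.5 s.
At the end, for the whole second after the job is handed in: The gauge is still gripped, its foot clear of the bench (over 35 mm up) with its middle within 25 mm of the stud, pressing on the stud with 1 to 15 N; the pointer is within 0.06 rad of the red mark and at rest (under 0.25 rad/s), the gauge still (under 20 mm/s) (all of step 3 and contact force between gauge and stud_block below 15 N); the arm keeps its last pose, push and grip.
It fails at once if the gauge is pressed hard on the stud or offcut (over 30 N) (contact force between gauge and stud_block above 30 N).
It fails at once if the gauge is tipped over (more than 0.7 rad) (angle between gauge's own z axis and vertical above 0.7 rad).
It fails at once if a specimen mount or the loupe is pushed away (over 20 mm) (distance of any of mount_8, mount_6, loupe from where it was at the start of the episode above 0.02 m).
It also fails if it takes over 48 s, if anything falls off the work surface, if the arm or the gripper's body presses on something with over 40 N, if the wrist force passes 120 N, or if a joint passes its speed limit or range.

## Working session

There is one attempt and no reset: what is moved stays moved. The work goes in short steps, Python scripts to look and compute and a tool call to move; the robot and the scene stay as the last step left them, time stands still between calls to the robot, and variables do not carry over. Pictures are saved under pics/ and viewed, at most 10 in all, crops included, and the job is handed in when it is done.

Besides the shell and the picture viewer there is one more tool, called after "Call:" by a JSON object that holds its "name" and its "arguments", one argument or row to a line. move_arm: Moves the arm, as the interface text tells. Scaled input: -1 to 1 covers 0.03 m each way for a shift and 0.1 rad each way for a turn. Its arguments: {"type":"object","properties":{"moves":{"type":"array"},"newtons":{"type":"number"}},"required":["moves"]}

```bash
mkdir -p pics; ls; python3 - <<'E'
from plant import get_state, snapshot
import cv2,pickle,numpy as np
s=get_state();print(s)
d={}
for n in("side","top","wrist"):
    d[n]=snapshot(n);print(n,d[n]['vertical_fov'],d[n]['cx'],d[n]['cy'],d[n]['dist'],np.round(d[n]['extrinsics'],3).tolist())
    cv2.imwrite(f"pics/{n}0.png",d[n]['img'])
pickle.dump(d,open('d0.pkl','wb'))
E
```

```text
pics
{'t': 0.0, 'qpos': array([-1.53880394e+00,  2.59341269e-01,  1.53609968e+00,  3.16353918e-05,
        1.34800547e+00, -2.02782332e-01]), 'qd': array([ 0.00166626, -0.00139061,  0.00170344, -0.00036635, -0.00367883,
       -0.00133015]), 'effort': array([-4.25312228e-04, -4.46025324e+01, -2.90565830e+01, -4.16272242e-04,
        1.16735735e-02, -4.58434464e-07]), 'position': array([ 0.12796788, -0.53429491,  0.19776903]), 'tcp_rot': array([ 9.93117996e-01,  1.17114416e-01,  9.44221640e-05, -9.22188543e-04]), 'ft_force': array([-0.73552737, -0.22306127,  0.37356693]), 'wrist_torque': array([ 0.00189682,  0.00332774, -0.01232786]), 'gripper_force': 0.0, 'finger_gap': 0.08503792042225981}
side 45.94136409101065 322.1895281094448 238.40898285864645 [0.01473742 0.         0.         0.         0.        ] [[0.993, -0.119, 0.012, -0.555], [-0.071, -0.672, -0.737, 0.087], [0.096, 0.731, -0.675, 1.05], [0.0, 0.0, 0.0, 1.0]]
top 48.68295058388506 323.6131403038695 255.29022474250021 [-0.00166085  0.          0.          0.          0.        ] [[0.023, -1.0, -0.012, -0.021], [-0.998, -0.022, -0.066, 0.55], [0.066, 0.014, -0.998, 1.046], [0.0, 0.0, 0.0, 1.0]]
wrist 61.75499386253502 317.133912365681 244.79136557827584 [-0.08033947  0.          0.          0.          0.        ] [[0.233, -0.973, -0.002, -0.55], [-0.923, -0.221, 0.315, -0.039], [-0.307, -0.072, -0.949, 0.38], [0.0, 0.0, 0.0, 1.0]]
```

View pics/side0.png

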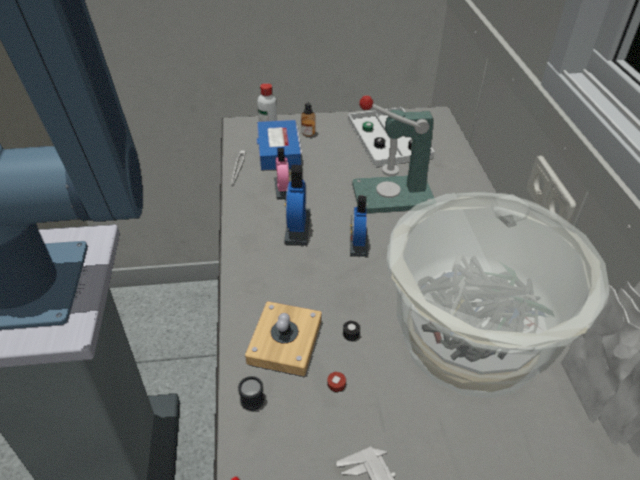

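View pics/top0.png

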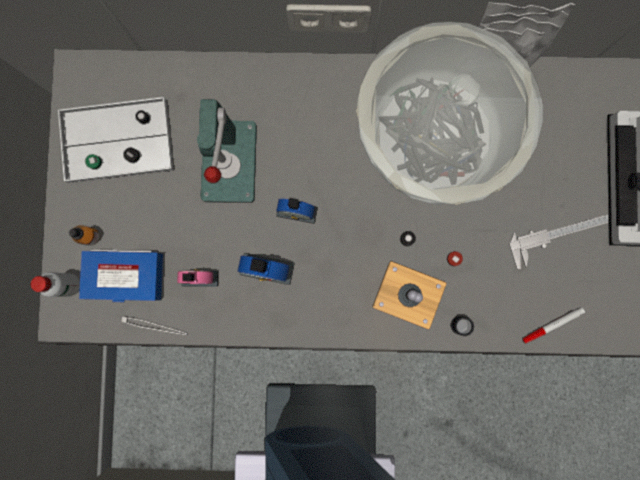

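Candidates: large blue gauge at top (265,267) / side (297,210); small blue gauge at top (297,209) / side (360,230); pink one at top (197,277) / side (283,175); the blue box at top (120,275) is not a gauge. My choice is the large blue one. The offcut is at top (410,295), the loupe at (462,325), and the mounts at (408,238) and (455,258).

```bash
cat > h.py <<'E'
import cv2,numpy as np
def K(s):
    f=s['img'].shape[0]/2/np.tan(np.radians(s['vertical_fov'])/2)
    return np.array([[f,0,s['cx']],[0,f,s['cy']],[0,0,1.]])
def ray(s,uv):
    p=cv2.undistortPoints(np.array([[uv]],float),K(s),np.array(s['dist'],float))[0,0]
    E=np.array(s['extrinsics']);R=E[:3,:3];o=-R.T@E[:3,3]
    d=R.T@np.array([*p,1]);return o,d/np.linalg.norm(d)
def onz(s,uv,z):
    o,d=ray(s,uv);return o+d*(z-o[2])/d[2]
def tri(rs):
    A=sum(np.eye(3)-np.outer(d,d) for o,d in rs);b=sum((np.eye(3)-np.outer(d,d))@o for o,d in rs)
    return np.linalg.solve(A,b)
def proj(s,P):
    E=np.array(s['extrinsics']);return cv2.projectPoints(np.array(P,float).reshape(-1,3),cv2.Rodrigues(E[:3,:3])[0],E[:3,3],K(s),np.array(s['dist'],float))[0][:,0]
E
python3 - <<'E'
import pickle
from h import *
d=pickle.load(open('d0.pkl','rb'));t=d['top'];s=d['side']
for n in d:print(n,'cam',ray(d[n],(320,240))[0].round(3))
def comps(img,lo,hi,roi):
    x0,y0,x1,y1=roi;h=cv2.cvtColor(img[y0:y1,x0:x1],cv2.COLOR_BGR2HSV)
    m=cv2.inRange(h,lo,hi);m=cv2.morphologyEx(m,cv2.MORPH_OPEN,np.ones((2,2)))
    c=max(cv2.findContours(m,0,2)[0],key=cv2.contourArea);return c.reshape(-1,2)+[x0,y0]
blue=((100,100,30),(130,255,255));blk=((0,0,0),(180,255,45));wood=((8,70,60),(28,255,255))
b=comps(t['img'],*blue,(230,245,300,290));r=cv2.minAreaRect(b);print('blue top',r)
k=comps(t['img'],*blk,(245,245,285,285));rk=cv2.minAreaRect(k);print('handle',rk,onz(t,rk[0],.154))
bp=cv2.boxPoints(r);print('box z.08',[onz(t,p,.075).round(3).tolist() for p in bp])
w=comps(t['img'],*wood,(360,250,460,340));rw=cv2.minAreaRect(w);print('wood',rw,[onz(t,p,.026).round(4).tolist() for p in cv2.boxPoints(rw)],onz(t,rw[0],.026))
ks=comps(s['img'],*blk,(285,155,310,190));rs=cv2.minAreaRect(ks);print('side handle',rs, cv2.boundingRect(ks)); print('tri',tri([ray(t,rk[0]),ray(s,rs[0])]))
a=cv2.resize(t['img'][235:305,220:320],None,fx=4,fy=4,interpolation=2);c=cv2.resize(s['img'][150:260,250:350],None,fx=4,fy=4,interpolation=2)
e=cv2.resize(t['img'][255:335,365:445],None,fx=4,fy=4,interpolation=2)
o=np.zeros((600,800,3),np.uint8);o[:280,:400]=a;o[:440,400:]=c;o[280:600,:320]=e;cv2.imwrite('pics/crop1.png',o)
E
```

```text
side cam [ 0.457 -0.775  0.78 ]
top cam [ 0.48  -0.024  1.08 ]
wrist cam [ 0.208 -0.517  0.372]
blue top ((264.4367370605469, 268.4411315917969), (49.53422546386719, 18.230730056762695), 11.976131439208984)
handle ((259.7470397949219, 265.88824462890625), (15.076668739318848, 11.388850212097168), 12.52880859375) [0.52070824 0.10054744 0.154     ]
box z.08 [[0.511, 0.152, 0.075], [0.545, 0.145, 0.075], [0.528, 0.053, 0.075], [0.494, 0.059, 0.075]]
wood ((410.2036437988281, 295.7706298828125), (61.959781646728516, 50.97502517700195), 21.03750991821289) [[0.4472, -0.1073, 0.026], [0.5422, -0.142, 0.026], [0.5007, -0.2569, 0.026], [0.4063, -0.2218, 0.026]] [ 0.47392903 -0.18207289  0.026     ]
side handle ((297.0, 179.0), (16.0, 10.0), 90.0) (292, 171, 11, 17)
tri [0.52161111 0.10402297 0.12815833]
```

View pics/crop1.png

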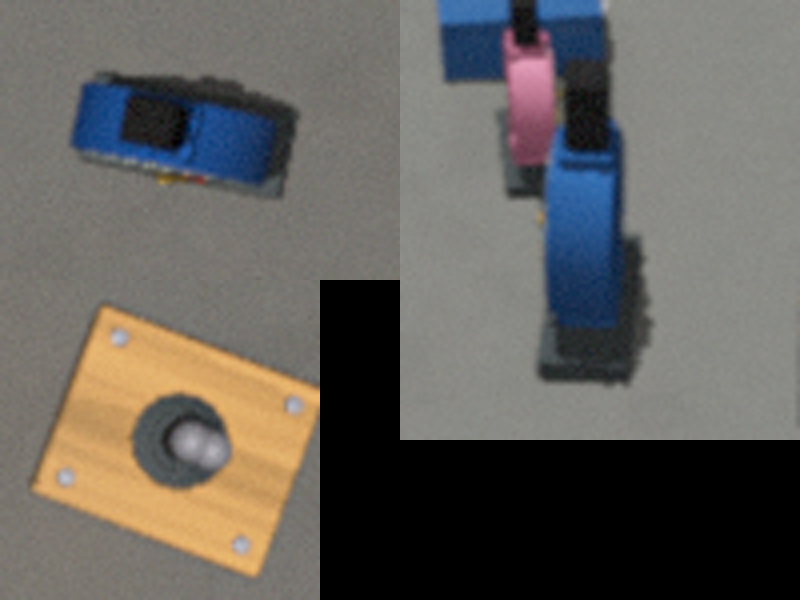

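The crop shows the large blue gauge with its handle at top (260,266) and the dial facing the robot. The offcut is below it, with the lower knob to its right. I'll move to a viewpoint in front of the dial with the tool turned half round, so the wrist camera sees the dial.

Call:
{"name": "move_arm", "arguments": {
  "moves": [
    {"hand":-1,"dx":1,"dy":-0.8},
    {"dx":1,"dy":-0.8},
    {"dx":1,"dy":-0.8},
    {"dx":1,"dy":-0.8},
    {"dx":1,"dy":-0.8},
    {"dx":1,"dy":-0.8},
    {"dx":1,"dy":-0.8},
    {"dx":1,"dy":-0.8},
    {"dx":1,"dy":-0.8},
    {"dx":1,"dy":-0.8},
    {"dx":1,"dy":-0.8},
    {"dx":1,"dy":-0.8},
    {"dy":-1},
    {"dy":-1},
    {"dy":-1},
    {"dy":-1},
    {"dy":-1},
    {"dy":-1},
    {"dy":-1},
    {"dy":-1}
  ]
}}

```text
validation failed for argument at $.mo...
```

Call:
{"name": "move_arm", "arguments": {
  "moves": [
    {"dy":-0.9},
    {"dy":-0.9},
    {"dy":-0.9},
    {"rz":-1},
    {"rz":-1},
    {"rz":-1},
    {"rz":-1},
    {"rz":-1},
    {"rz":-1},
    {"rz":-1},
    {"rz":-1},
    {"rz":-1},
    {"rz":-1},
    {"rz":-1},
    {"rz":-1},
    {"rz":-1},
    {"rz":-1},
    {"rz":-1},
    {"rz":-1},
    {"rz":-1}
  ]
}}

```text
validation failed for argument at $.mo...
```

Call:
{"name": "move_arm", "arguments": {
  "moves": [
    {"rz":-1},
    {"rz":-1},
    {"rz":-1},
    {"rz":-1},
    {"rz":-1},
    {"rz":-1},
    {"rz":-1},
    {"rz":-1},
    {"rz":-1},
    {"rz":-1},
    {"rz":-0.3},
    {"rz":0}
  ]
}}

```text
validation failed for argument at $.mo...
```

```bash
python3 - <<'E'
from plant import *
from h import *
import pickle
s=snapshot('wrist');pickle.dump(s,open('w1.pkl','wb'));cv2.imwrite('pics/w1.png',s['img'])
st=get_state();print(st['t'],st['position'],st['tcp_rot'],st['qpos'],st['ft_force'])
print(proj(s,[[.521,.101,.154],[.5043,.104,.062]]))
E
```

```text
0.2 [ 0.12795569 -0.53454865  0.1980803 ] [ 9.93119058e-01  1.17107618e-01  5.40729718e-05 -5.82648046e-04] [-1.53882547e+00  2.59108163e-01  1.53563665e+00  8.56085032e-06
  1.34801811e+00 -2.02784995e-01] [ 0.06340518  0.08743194 -0.47869246]
[[27110.50558238 25341.84444279]
 [ 1302.57596565  1182.58261071]]
```

View pics/w1.png

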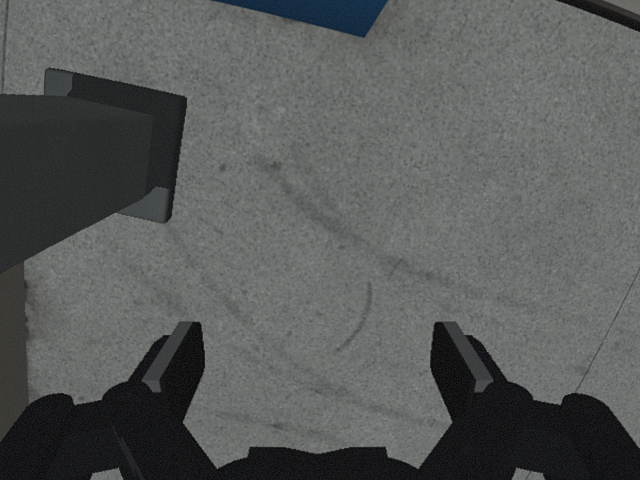

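The calls were refused, probably because every row needs all its fields. No arm motion yet; the picture shows only the floor and the open fingers at (190,350) and (450,350). Resending with full rows.

Call:
{"name": "move_arm", "arguments": {
  "moves": [
    {"hand":-1,"dx":1,"dy":-0.8,"dz":0,"rx":0,"ry":0,"rz":0},
    {"hand":-1,"dx":1,"dy":-0.8,"dz":0,"rx":0,"ry":0,"rz":0},
    {"hand":-1,"dx":1,"dy":-0.8,"dz":0,"rx":0,"ry":0,"rz":0},
    {"hand":-1,"dx":1,"dy":-0.8,"dz":0,"rx":0,"ry":0,"rz":0},
    {"hand":-1,"dx":1,"dy":-0.8,"dz":0,"rx":0,"ry":0,"rz":0},
    {"hand":-1,"dx":1,"dy":-0.8,"dz":0,"rx":0,"ry":0,"rz":0},
    {"hand":-1,"dx":1,"dy":-0.8,"dz":0,"rx":0,"ry":0,"rz":0},
    {"hand":-1,"dx":1,"dy":-0.8,"dz":0,"rx":0,"ry":0,"rz":0},
    {"hand":-1,"dx":1,"dy":-0.8,"dz":0,"rx":0,"ry":0,"rz":0},
    {"hand":-1,"dx":1,"dy":-0.8,"dz":0,"rx":0,"ry":0,"rz":0},
    {"hand":-1,"dx":1,"dy":-0.8,"dz":0,"rx":0,"ry":0,"rz":0},
    {"hand":-1,"dx":1,"dy":-0.8,"dz":0,"rx":0,"ry":0,"rz":0},
    {"hand":-1,"dx":1,"dy":-0.8,"dz":0,"rx":0,"ry":0,"rz":0}
  ],
  "newtons": 60
}}

```text
t: 1.28
position: [0.4354, -0.1389, 0.1987]
tcp_rot: [0.993, 0.117, 0.0, 0.0]
ft_force: [0.9, -0.8, 0.4]
finger_gap: 0.0854
gripper_force: 0.0
```

Call:
{"name": "move_arm", "arguments": {
  "moves": [
    {"hand":-1,"dx":0,"dy":-1,"dz":0,"rx":0,"ry":0,"rz":0},
    {"hand":-1,"dx":0,"dy":-1,"dz":0,"rx":0,"ry":0,"rz":0},
    {"hand":-1,"dx":0,"dy":-1,"dz":0,"rx":0,"ry":0,"rz":0},
    {"hand":-1,"dx":0,"dy":-1,"dz":0,"rx":0,"ry":0,"rz":0},
    {"hand":-1,"dx":0,"dy":-1,"dz":0,"rx":0,"ry":0,"rz":0},
    {"hand":-1,"dx":0,"dy":-1,"dz":0,"rx":0,"ry":0,"rz":0},
    {"hand":-1,"dx":0,"dy":-1,"dz":0,"rx":0,"ry":0,"rz":0},
    {"hand":-1,"dx":0,"dy":-1,"dz":0,"rx":0,"ry":0,"rz":0},
    {"hand":-1,"dx":0,"dy":-1,"dz":0,"rx":0,"ry":0,"rz":-1},
    {"hand":-1,"dx":0,"dy":0,"dz":0,"rx":0,"ry":0,"rz":-1},
    {"hand":-1,"dx":0,"dy":0,"dz":0,"rx":0,"ry":0,"rz":-1},
    {"hand":-1,"dx":0,"dy":0,"dz":0,"rx":0,"ry":0,"rz":-1},
    {"hand":-1,"dx":0,"dy":0,"dz":0,"rx":0,"ry":0,"rz":-1},
    {"hand":-1,"dx":0,"dy":0,"dz":0,"rx":0,"ry":0,"rz":-1},
    {"hand":-1,"dx":0,"dy":0,"dz":0,"rx":0,"ry":0,"rz":-1},
    {"hand":-1,"dx":0,"dy":0,"dz":0,"rx":0,"ry":0,"rz":-1},
    {"hand":-1,"dx":0,"dy":0,"dz":0,"rx":0,"ry":0,"rz":-1}
  ]
}}

```text
t: 2.7
position: [0.3717, 0.1219, 0.1985]
tcp_rot: [0.842, 0.54, -0.0, -0.0]
ft_force: [0.1, 0.2, 0.1]
finger_gap: 0.0852
gripper_force: 0.0
```

Call:
{"name": "move_arm", "arguments": {
  "moves": [
    {"hand":-1,"dx":0,"dy":0,"dz":0,"rx":0,"ry":0,"rz":-1},
    {"hand":-1,"dx":0,"dy":0,"dz":0,"rx":0,"ry":0,"rz":-1},
    {"hand":-1,"dx":0,"dy":0,"dz":0,"rx":0,"ry":0,"rz":-1},
    {"hand":-1,"dx":0,"dy":0,"dz":0,"rx":0,"ry":0,"rz":-1},
    {"hand":-1,"dx":0,"dy":0,"dz":0,"rx":0,"ry":0,"rz":-1},
    {"hand":-1,"dx":0,"dy":0,"dz":0,"rx":0,"ry":0,"rz":-1},
    {"hand":-1,"dx":0,"dy":0,"dz":0,"rx":0,"ry":0,"rz":-1},
    {"hand":-1,"dx":0,"dy":0,"dz":0,"rx":0,"ry":0,"rz":-1},
    {"hand":-1,"dx":0,"dy":0,"dz":0,"rx":0,"ry":0,"rz":-1},
    {"hand":-1,"dx":0,"dy":0,"dz":0,"rx":0,"ry":0,"rz":-1},
    {"hand":-1,"dx":0,"dy":0,"dz":0,"rx":0,"ry":0,"rz":-1},
    {"hand":-1,"dx":0,"dy":0,"dz":0,"rx":0,"ry":0,"rz":-1},
    {"hand":-1,"dx":0,"dy":0,"dz":0,"rx":0,"ry":0,"rz":-1},
    {"hand":-1,"dx":0,"dy":0,"dz":0,"rx":0,"ry":0,"rz":-1},
    {"hand":-1,"dx":0,"dy":0,"dz":0,"rx":0,"ry":0,"rz":-1},
    {"hand":-1,"dx":0,"dy":0,"dz":0,"rx":0,"ry":0,"rz":-1},
    {"hand":-1,"dx":0,"dy":0,"dz":0,"rx":0,"ry":0,"rz":-1},
    {"hand":-1,"dx":0,"dy":0,"dz":0,"rx":0,"ry":0,"rz":-1},
    {"hand":-1,"dx":0,"dy":0,"dz":0,"rx":0,"ry":0,"rz":-0.3},
    {"hand":-1,"dx":0,"dy":0,"dz":0,"rx":0,"ry":0,"rz":0}
  ]
}}

```text
t: 4.37
position: [0.3717, 0.1218, 0.1985]
tcp_rot: [0.088, 0.996, -0.0, -0.0]
ft_force: [-0.5, -0.4, -0.0]
finger_gap: 0.0853
gripper_force: 0.0
```

```bash
python3 - <<'E'
from plant import *
from h import *
import pickle
s=snapshot('wrist');pickle.dump(s,open('w1.pkl','wb'));
st=get_state();print(st['t'],st['position'],st['tcp_rot'],st['qpos'],st['ft_force'])
p=proj(s,[[.521,.101,.154],[.5043,.104,.062]]);print(p)
x,y=p[1].astype(int);x0=min(max(x-120,0),400);y0=min(max(y-90,0),300);print(x0,y0)
cv2.imwrite('pics/w1b.png',cv2.resize(s['img'][y0:y0+180,x0:x0+240],None,fx=3,fy=3,interpolation=2))
E
```

```text
4.4167 [0.37174535 0.12185313 0.19853958] [ 8.87443485e-02  9.96054433e-01 -9.46658968e-06 -8.91576067e-05] [ 2.95915119e-02 -3.69262574e-02  1.87436864e+00  2.35518250e-06
  1.30432958e+00 -1.36348294e+00] [ 0.47629735  0.51841889 -0.25361054]
[[325.71344809 453.52438754]
 [323.85457765 359.26064802]]
203 269
```

View pics/w1b.png

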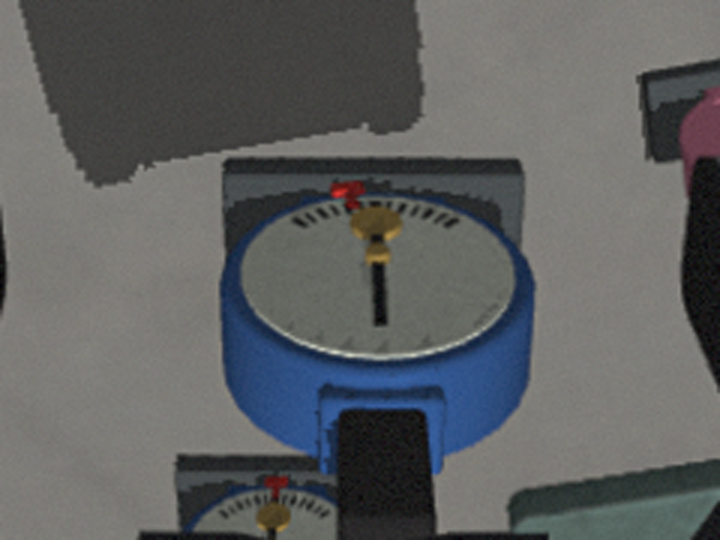

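The crop shows the chosen gauge: pointer plumb, bob at (375,222), mark's inner end at about (352,205), and the foot's front bottom edge from (223,160) to (522,160).

```bash
python3 - <<'E'
from h import *
import pickle
s=pickle.load(open('w1.pkl','rb'));t=pickle.load(open('d0.pkl','rb'))['top']
f=lambda u,v:(203+u/3-.33,269+v/3-.33)
L=onz(s,f(223,160),0);R=onz(s,f(522,160),0);w=np.linalg.norm(L-R);d=(R-L)/w;yaw=np.arctan2(-d[0],d[1])
print('foot',L,R,w,'yaw',yaw)
xg=np.array([np.cos(yaw),np.sin(yaw),0]);yg=np.array([-np.sin(yaw),np.cos(yaw),0])
# crop left = ? world y
print('centre from foot',(L+R)/2+.023*xg)
for a,b in((338,435),):
    P=onz(s,f(a,410),.115);Q=onz(s,f(b,410),.115);print('handle front',P,Q,np.linalg.norm(P-Q),'centre',(P+Q)/2+.011*xg)
C=(L+R)/2+.023*xg
h=cv2.cvtColor(s['img'],cv2.COLOR_BGR2HSV);m=(cv2.inRange(h,(0,150,80),(8,255,255))|cv2.inRange(h,(172,150,80),(180,255,255)));m[:325]=0;m[345:]=0;m[:,:300]=0;m[:,345:]=0
v,u=np.nonzero(m);print(len(u),u.mean(),v.mean())
for off in(.017,.02):
  for n,uv in(('redmean',(u.mean(),v.mean())),('inner',f(354,205)),('bob',f(376,222)),('hub',f(377,252)),('upper',f(380,324)),('dialL',f(241,280)),('dialR',f(516,280)),('dialtop',f(378,196)),('dialbot',f(378,358))):
    o,r=ray(s,uv);P=o+r*((C-off*xg-o)@xg)/(r@xg);q=P-C;print(off,n,'y %.1f z %.1f'%(1e3*q@yg,1e3*P[2]),'ang %.3f'%np.arctan2(-q@yg,.062-P[2]))
# stud
print('stud top',onz(t,(412.2,295.2),.07))
E
```

```text
foot [0.49248185 0.05708278 0.        ] [0.51094629 0.16030399 0.        ] 0.10485969074238788 yaw -0.1770100001382425
centre from foot [0.52435469 0.10464338 0.        ]
handle front [0.50977834 0.09533018 0.115     ] [0.51436352 0.12061987 0.115     ] 0.02570199242372003 centre [0.52289905 0.10603807 0.115     ]
53 318.33962264150944 332.62264150943395
0.017 redmean y -9.0 z 11.2 ang 0.175
0.017 inner y -6.7 z 19.6 ang 0.156
0.017 bob y 0.5 z 30.1 ang -0.015
0.017 hub y 0.3 z 47.5 ang -0.023
0.017 upper y 0.2 z 84.0 ang -3.131
0.017 dialL y -41.4 z 62.6 ang 1.586
0.017 dialR y 42.2 z 62.7 ang -1.588
0.017 dialtop y 1.6 z 13.9 ang -0.033
0.017 dialbot y -0.8 z 99.1 ang 3.121
0.02 redmean y -9.0 z 16.2 ang 0.194
0.02 inner y -6.7 z 24.5 ang 0.178
0.02 bob y 0.3 z 34.9 ang -0.011
0.02 hub y 0.2 z 52.0 ang -0.017
0.02 upper y 0.1 z 88.0 ang -3.139
0.02 dialL y -40.9 z 66.9 ang 1.690
0.02 dialR y 41.5 z 67.0 ang -1.691
0.02 dialtop y 1.4 z 18.8 ang -0.032
0.02 dialbot y -0.9 z 102.9 ang 3.120
stud top [ 0.47536804 -0.1792241   0.07      ]
```

Call:
{"name": "move_arm", "arguments": {
  "moves": [
    {"hand":-1,"dx":-0.85,"dy":0.06,"dz":0,"rx":0,"ry":0,"rz":0},
    {"hand":-1,"dx":-0.85,"dy":0.06,"dz":0,"rx":0,"ry":0,"rz":0},
    {"hand":-1,"dx":-0.85,"dy":0.06,"dz":0,"rx":0,"ry":0,"rz":0},
    {"hand":-1,"dx":-0.85,"dy":0.06,"dz":0,"rx":0,"ry":0,"rz":0},
    {"hand":-1,"dx":-0.85,"dy":0.06,"dz":0,"rx":0,"ry":0,"rz":0},
    {"hand":-1,"dx":-0.83,"dy":0.04,"dz":0,"rx":0,"ry":0,"rz":0},
    {"hand":-1,"dx":0,"dy":0,"dz":0,"rx":0,"ry":0,"rz":0},
    {"hand":-1,"dx":0,"dy":0,"dz":0.7,"rx":0,"ry":0,"rz":0},
    {"hand":-1,"dx":0,"dy":0,"dz":0.7,"rx":0,"ry":0,"rz":0},
    {"hand":-1,"dx":0,"dy":0,"dz":0.7,"rx":0,"ry":0,"rz":0},
    {"hand":-1,"dx":0,"dy":0,"dz":0.5,"rx":0,"ry":0,"rz":0},
    {"hand":-1,"dx":0,"dy":0,"dz":0,"rx":0,"ry":0,"rz":0}
  ]
}}

```text
t: 5.42
position: [0.5204, 0.1052, 0.1172]
tcp_rot: [0.089, 0.996, -0.0, -0.004]
ft_force: [0.0, 0.2, -0.8]
finger_gap: 0.0854
gripper_force: 0.0
```

Call:
{"name": "move_arm", "arguments": {
  "moves": [
    {"hand":1,"dx":0,"dy":0,"dz":0,"rx":0,"ry":0,"rz":0},
    {"hand":1,"dx":0,"dy":0,"dz":0,"rx":0,"ry":0,"rz":0},
    {"hand":1,"dx":0,"dy":0,"dz":0,"rx":0,"ry":0,"rz":0},
    {"hand":1,"dx":0,"dy":0,"dz":0,"rx":0,"ry":0,"rz":0},
    {"hand":1,"dx":0,"dy":0,"dz":0,"rx":0,"ry":0,"rz":0},
    {"hand":1,"dx":0,"dy":0,"dz":0,"rx":0,"ry":0,"rz":0},
    {"hand":1,"dx":0,"dy":0,"dz":0,"rx":0,"ry":0,"rz":0},
    {"hand":1,"dx":0,"dy":0,"dz":0,"rx":0,"ry":0,"rz":0},
    {"hand":1,"dx":0,"dy":0,"dz":0,"rx":0,"ry":0,"rz":0},
    {"hand":1,"dx":0,"dy":0,"dz":0,"rx":0,"ry":0,"rz":0}
  ],
  "newtons": 60
}}

```text
t: 6.25
position: [0.5243, 0.1051, 0.1214]
tcp_rot: [0.088, 0.996, 0.0, 0.001]
ft_force: [0.1, -0.0, 6.3]
finger_gap: -0.0002
gripper_force: 2.9
```

```bash
python3 - <<'E'
from plant import *
from h import *
a=snapshot('wrist')['img'];b=snapshot('side')['img']
st=get_state();print(st['position'],st['finger_gap'],st['ft_force'],st['gripper_force'],st['qpos'])
o=np.zeros((480,800,3),np.uint8);o[:,:480]=cv2.resize(a[:,80:560],(480,480));o[:320,480:]=cv2.resize(b[110:270,220:380],(320,320));cv2.imwrite('pics/c2.png',o)
E
```

```text
[0.5242679  0.10507922 0.12133779] 1.8373331922475787e-05 [-0.44819141 -0.4025538   5.56836105] 2.8814490314834984 [-1.09434532e-02  2.95707320e-01  1.68424164e+00  2.85029520e-05
  1.16020245e+00 -1.40488930e+00]
```

View pics/c2.png

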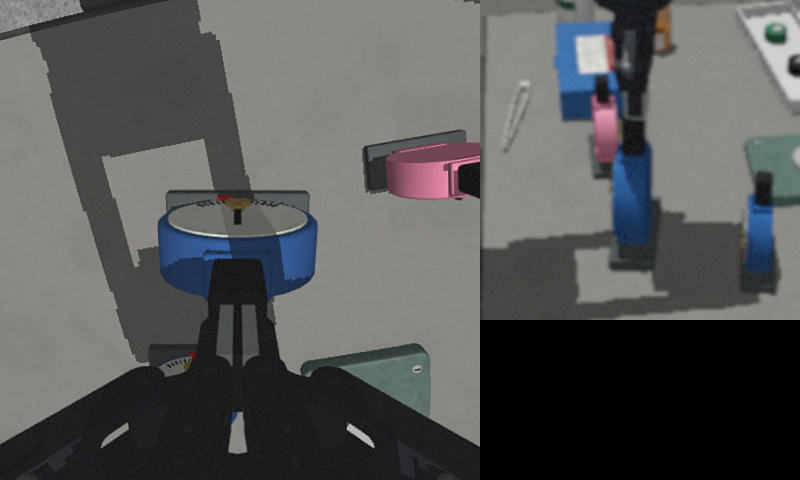

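The picture shows the pads shut at (237,305) with the handle unheld just above them at (237,280). I'll compare this with projected points to see where the fingers really are.

```bash
python3 - <<'E'
from plant import *
from h import *
s=snapshot('wrist');b=snapshot('side');st=get_state()
from scipy.spatial.transform import Rotation as Ro
R=Ro.from_quat(st['tcp_rot']).as_matrix();T=st['position'];print(R.round(3))
yaw=-.177;xg=np.array([np.cos(yaw),np.sin(yaw),0])
C=np.array([.5236,.105,0])
P=[T,T-.019*R[:,2],C-.011*xg+[0,0,.115],C-.011*xg+[0,0,.154],C-.023*xg,C+[0,0,.154],C+.011*xg+[0,0,.154]]
for n,p,q in zip(('tcp','grasp','hfb','hft','footfront','top','topback'),proj(s,P),proj(b,P)):print(n,p.round(1),q.round(1))
o=np.zeros((600,800,3),np.uint8)
w=cv2.resize(s['img'][230:390,260:380],None,fx=3.5,fy=3.5,interpolation=2);o[:560,:420]=w
w=cv2.resize(b['img'][100:260,250:340],None,fx=3.7,fy=3.7,interpolation=2);o[:592,430:763]=w
cv2.imwrite('pics/c3.png',cv2.convertScaleAbs(o,alpha=1.8))
E
```

```text
[[-0.984  0.176  0.001]
 [ 0.176  0.984 -0.   ]
 [-0.001  0.    -1.   ]]
tcp [318.4 288.6] [298.5 181.4]
grasp [318.6 307.1] [298.3 173.4]
hfb [318.  260.9] [292.6 183.9]
hft [318.3 296.7] [292.1 167.3]
footfront [317.5 190.5] [288.1 228. ]
top [318.3 321.6] [297.9 167.6]
topback [318.2 345.3] [303.7 167.8]
```

View pics/c3.png

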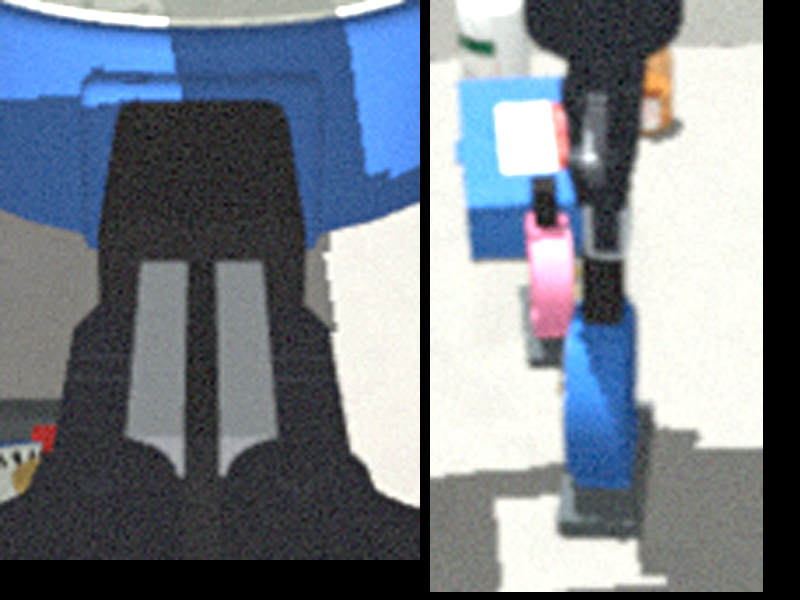

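The fingers are shut on top of the handle, not round it: the tips appear at about z = 0.15, roughly 30 mm above the reported TCP. I'll open, descend 30 mm (clear of the drum either way) and close again.

Call:
{"name": "move_arm", "arguments": {
  "moves": [
    {"hand":-1,"dx":0,"dy":0,"dz":-0.2,"rx":0,"ry":0,"rz":0},
    {"hand":-1,"dx":0,"dy":0,"dz":0,"rx":0,"ry":0,"rz":0},
    {"hand":-1,"dx":0,"dy":0,"dz":0,"rx":0,"ry":0,"rz":0},
    {"hand":-1,"dx":0,"dy":0,"dz":0,"rx":0,"ry":0,"rz":0},
    {"hand":-1,"dx":0,"dy":0,"dz":0,"rx":0,"ry":0,"rz":0},
    {"hand":-1,"dx":0,"dy":0,"dz":0,"rx":0,"ry":0,"rz":0},
    {"hand":-1,"dx":0,"dy":0,"dz":0,"rx":0,"ry":0,"rz":0},
    {"hand":-1,"dx":0,"dy":0,"dz":0,"rx":0,"ry":0,"rz":0}
  ]
}}

```text
t: 7.12
position: [0.5236, 0.1051, 0.1264]
tcp_rot: [0.088, 0.996, -0.0, -0.0]
ft_force: [0.6, -0.2, -0.3]
finger_gap: 0.0855
gripper_force: 0.0
```

```bash
python3 - <<'E'
from plant import *
from h import *
s=snapshot('wrist');b=snapshot('side');st=get_state();print(st['t'],st['position'],st['finger_gap'],st['ft_force'],st['qpos'])
o=np.zeros((480,800,3),np.uint8);o[:,:480]=s['img'][:,80:560]
o[:,480:]=cv2.resize(b['img'][60:240,240:360],(320,480),interpolation=2);cv2.imwrite('pics/c4.png',cv2.convertScaleAbs(o,alpha=1.8))
E
```

```text
7.2167 [0.52366292 0.10507766 0.12652966] 0.08521420383697983 [-0.79970934 -0.32788855  0.38679429] [-1.09532994e-02  2.90554905e-01  1.67745079e+00  1.98490585e-05
  1.17376645e+00 -1.40491129e+00]
```

View pics/c4.png

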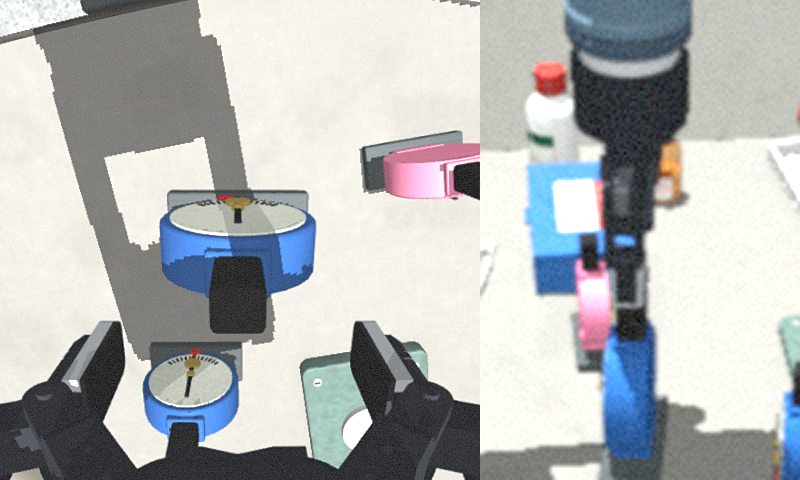

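The picture shows the open tips at (115,322) and (360,322), still at or above the top of the handle, whose top spans rows 298–332. So I descend 36 mm, then close.

Call:
{"name": "move_arm", "arguments": {
  "moves": [
    {"hand":-1,"dx":0,"dy":0,"dz":0.4,"rx":0,"ry":0,"rz":0},
    {"hand":-1,"dx":0,"dy":0,"dz":0.4,"rx":0,"ry":0,"rz":0},
    {"hand":-1,"dx":0,"dy":0,"dz":0.4,"rx":0,"ry":0,"rz":0},
    {"hand":-1,"dx":0,"dy":0,"dz":0,"rx":0,"ry":0,"rz":0}
  ]
}}

```text
t: 7.55
position: [0.5219, 0.1051, 0.0884]
tcp_rot: [0.088, 0.996, -0.0, -0.002]
ft_force: [-0.7, 0.6, 0.1]
finger_gap: 0.0853
gripper_force: 0.0
```

```bash
python3 - <<'E'
from plant import *
st=get_state();print(st['t'],st['position'],st['finger_gap'],st['ft_force'],st['wrist_torque'])
E
```

```text
7.55 [0.52193553 0.10506808 0.08844573] 0.08525844284075006 [-0.71787894  0.62645752  0.08491705] [0.02193264 0.02845228 0.02143426]
```

Free descent. Now close.

Call:
{"name": "move_arm", "arguments": {
  "moves": [
    {"hand":1,"dx":0,"dy":0,"dz":0,"rx":0,"ry":0,"rz":0},
    {"hand":1,"dx":0,"dy":0,"dz":0,"rx":0,"ry":0,"rz":0},
    {"hand":1,"dx":0,"dy":0,"dz":0,"rx":0,"ry":0,"rz":0},
    {"hand":1,"dx":0,"dy":0,"dz":0,"rx":0,"ry":0,"rz":0},
    {"hand":1,"dx":0,"dy":0,"dz":0,"rx":0,"ry":0,"rz":0},
    {"hand":1,"dx":0,"dy":0,"dz":0,"rx":0,"ry":0,"rz":0},
    {"hand":1,"dx":0,"dy":0,"dz":0,"rx":0,"ry":0,"rz":0},
    {"hand":1,"dx":0,"dy":0,"dz":0,"rx":0,"ry":0,"rz":0},
    {"hand":1,"dx":0,"dy":0,"dz":0,"rx":0,"ry":0,"rz":0}
  ],
  "newtons": 60
}}

```text
t: 8.3
position: [0.5245, 0.1051, 0.0914]
tcp_rot: [0.088, 0.996, 0.0, 0.001]
ft_force: [0.7, -0.7, 5.7]
finger_gap: 0.0231
gripper_force: 60.3
```

Gripped (23 mm, 60 N). Lift by 0.12 m.

Call:
{"name": "move_arm", "arguments": {
  "moves": [
    {"hand":1,"dx":0,"dy":0,"dz":-0.3,"rx":0,"ry":0,"rz":0},
    {"hand":1,"dx":0,"dy":0,"dz":-0.6,"rx":0,"ry":0,"rz":0},
    {"hand":1,"dx":0,"dy":0,"dz":-0.8,"rx":0,"ry":0,"rz":0},
    {"hand":1,"dx":0,"dy":0,"dz":-0.8,"rx":0,"ry":0,"rz":0},
    {"hand":1,"dx":0,"dy":0,"dz":-0.8,"rx":0,"ry":0,"rz":0},
    {"hand":1,"dx":0,"dy":0,"dz":-0.7,"rx":0,"ry":0,"rz":0},
    {"hand":1,"dx":0,"dy":0,"dz":0,"rx":0,"ry":0,"rz":0},
    {"hand":1,"dx":0,"dy":0,"dz":0,"rx":0,"ry":0,"rz":0},
    {"hand":1,"dx":0,"dy":0,"dz":0,"rx":0,"ry":0,"rz":0}
  ]
}}

```text
t: 9.05
position: [0.5224, 0.1051, 0.2088]
tcp_rot: [0.088, 0.996, -0.0, -0.002]
ft_force: [-0.7, 0.2, -4.2]
finger_gap: 0.0232
gripper_force: 59.5
```

```bash
python3 - <<'E'
from plant import *
from h import *
import pickle
d={n:snapshot(n) for n in('wrist','side','top')};st=get_state();d['st']=st;pickle.dump(d,open('d2.pkl','wb'));print(st['t'],st['position'],st['tcp_rot'],st['finger_gap'],st['ft_force'],st['wrist_torque'])
s=d['wrist'];b=d['side'];o=np.zeros((480,800,3),np.uint8);o[:,:480]=s['img'][:,80:560]
o[:,480:]=cv2.resize(b['img'][60:240,240:360],(320,480),interpolation=2);cv2.imwrite('pics/c5.png',cv2.convertScaleAbs(o,alpha=1.8))
E
```

```text
9.2 [0.52243778 0.10505184 0.20857655] [ 8.83176628e-02  9.96090371e-01 -1.59524111e-04 -1.98444263e-03] 0.023264778434620752 [-0.19750594 -0.14113144 -3.37546771] [-0.07820462 -0.02691096  0.05321909]
```

View pics/c5.png

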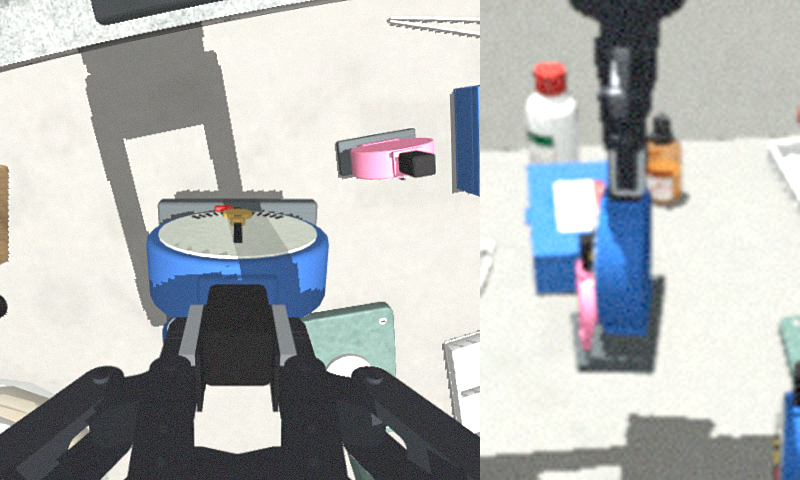

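The gauge hangs upright in the fingers, with the pointer at (237,220) plumb and the foot edge at row 200. Its weight is about 3.8 N. Carry it over the stud and turn its yaw to the block's.

Call:
{"name": "move_arm", "arguments": {
  "moves": [
    {"hand":1,"dx":-0.01,"dy":-0.5,"dz":0,"rx":0,"ry":0,"rz":0},
    {"hand":1,"dx":-0.01,"dy":-0.8,"dz":0,"rx":0,"ry":0,"rz":0},
    {"hand":1,"dx":-0.01,"dy":-0.9,"dz":0,"rx":0,"ry":0,"rz":0},
    {"hand":1,"dx":-0.01,"dy":-0.9,"dz":0,"rx":0,"ry":0,"rz":0},
    {"hand":1,"dx":-0.01,"dy":-0.9,"dz":0,"rx":0,"ry":0,"rz":0},
    {"hand":1,"dx":-0.01,"dy":-0.9,"dz":0,"rx":0,"ry":0,"rz":0},
    {"hand":1,"dx":-0.01,"dy":-0.9,"dz":0,"rx":0,"ry":0,"rz":0},
    {"hand":1,"dx":-0.02,"dy":-0.9,"dz":0,"rx":0,"ry":0,"rz":0},
    {"hand":1,"dx":-0.02,"dy":-0.9,"dz":0,"rx":0,"ry":0,"rz":0},
    {"hand":1,"dx":-0.02,"dy":-0.9,"dz":0,"rx":0,"ry":0,"rz":0},
    {"hand":1,"dx":-0.02,"dy":-0.7,"dz":0,"rx":0,"ry":0,"rz":0},
    {"hand":1,"dx":0,"dy":-0.46,"dz":0,"rx":0,"ry":0,"rz":0},
    {"hand":1,"dx":0,"dy":0,"dz":0,"rx":0,"ry":0,"rz":0.6},
    {"hand":1,"dx":0,"dy":0,"dz":0,"rx":0,"ry":0,"rz":0.6},
    {"hand":1,"dx":0,"dy":0,"dz":0,"rx":0,"ry":0,"rz":0.5},
    {"hand":1,"dx":0,"dy":0,"dz":0,"rx":0,"ry":0,"rz":0},
    {"hand":1,"dx":0,"dy":0,"dz":0,"rx":0,"ry":0,"rz":0}
  ]
}}

```text
t: 10.62
position: [0.4767, -0.1808, 0.2097]
tcp_rot: [0.172, 0.985, 0.0, -0.001]
ft_force: [-0.2, 0.2, -3.8]
finger_gap: 0.0229
gripper_force: 59.9
```

```bash
python3 - <<'E'
from plant import *
from h import *
import pickle
d={n:snapshot(n) for n in('wrist','side','top')};st=get_state();d['st']=st;pickle.dump(d,open('d3.pkl','wb'));print(st['t'],st['position'],st['tcp_rot'],st['ft_force'],st['wrist_torque'])
cv2.imwrite('pics/c6.png',d['side']['img'])
for n in('side','top'):print(n,proj(d[n],[[.4739,-.182,.026],[.475,-.181,.07],[.475,-.181,.117]]).round(1).tolist())
E
```

```text
10.7667 [ 0.47701796 -0.18075804  0.21022846] [ 1.71883622e-01  9.85117190e-01  1.48828664e-04 -3.46775537e-04] [ 0.25102654 -0.190793   -2.75249761] [-0.02226331 -0.06561135  0.04666354]
side [[284.5, 332.3], [284.2, 314.7], [283.3, 295.2]]
top [[410.2, 295.8], [413.1, 295.4], [417.2, 295.7]]
```

Call:
{"name": "move_arm", "arguments": {
  "moves": [
    {"hand":1,"dx":0,"dy":0,"dz":0.3,"rx":0,"ry":0,"rz":0},
    {"hand":1,"dx":0,"dy":0,"dz":0.4,"rx":0,"ry":0,"rz":0},
    {"hand":1,"dx":0,"dy":0,"dz":0.3,"rx":0,"ry":0,"rz":0},
    {"hand":1,"dx":0,"dy":0,"dz":0.2,"rx":0,"ry":0,"rz":0},
    {"hand":1,"dx":0,"dy":0,"dz":0.1,"rx":0,"ry":0,"rz":0},
    {"hand":1,"dx":0,"dy":0,"dz":0,"rx":0,"ry":0,"rz":0},
    {"hand":1,"dx":0,"dy":0,"dz":0,"rx":0,"ry":0,"rz":0}
  ]
}}

```text
t: 11.35
position: [0.4773, -0.181, 0.1716]
tcp_rot: [0.172, 0.985, 0.0, -0.0]
ft_force: [-0.2, 0.6, -3.4]
finger_gap: 0.0233
gripper_force: 59.9
```

Call:
{"name": "move_arm", "arguments": {
  "moves": [
    {"hand":1,"dx":0,"dy":0,"dz":0.05,"rx":0,"ry":0,"rz":0},
    {"hand":1,"dx":0,"dy":0,"dz":0.05,"rx":0,"ry":0,"rz":0},
    {"hand":1,"dx":0,"dy":0,"dz":0,"rx":0,"ry":0,"rz":0},
    {"hand":1,"dx":0,"dy":0,"dz":0,"rx":0,"ry":0,"rz":0}
  ]
}}

```text
t: 11.68
position: [0.4772, -0.181, 0.1687]
tcp_rot: [0.173, 0.985, -0.0, 0.0]
ft_force: [0.8, -0.4, -3.2]
finger_gap: 0.0232
gripper_force: 59.9
```

Call:
{"name": "move_arm", "arguments": {
  "moves": [
    {"hand":1,"dx":0,"dy":0,"dz":0.05,"rx":0,"ry":0,"rz":0},
    {"hand":1,"dx":0,"dy":0,"dz":0.05,"rx":0,"ry":0,"rz":0},
    {"hand":1,"dx":0,"dy":0,"dz":0,"rx":0,"ry":0,"rz":0},
    {"hand":1,"dx":0,"dy":0,"dz":0,"rx":0,"ry":0,"rz":0}
  ]
}}

```text
t: 12.02
position: [0.4771, -0.1809, 0.1655]
tcp_rot: [0.173, 0.985, 0.0, -0.0]
ft_force: [-0.5, 0.4, -3.7]
finger_gap: 0.023
gripper_force: 59.9
```

Call:
{"name": "move_arm", "arguments": {
  "moves": [
    {"hand":1,"dx":0,"dy":0,"dz":0.05,"rx":0,"ry":0,"rz":0},
    {"hand":1,"dx":0,"dy":0,"dz":0.05,"rx":0,"ry":0,"rz":0},
    {"hand":1,"dx":0,"dy":0,"dz":0,"rx":0,"ry":0,"rz":0},
    {"hand":1,"dx":0,"dy":0,"dz":0,"rx":0,"ry":0,"rz":0}
  ]
}}

```text
t: 12.35
position: [0.477, -0.1809, 0.1624]
tcp_rot: [0.173, 0.985, 0.0, -0.0]
ft_force: [-0.8, -0.2, -2.8]
finger_gap: 0.023
gripper_force: 59.9
```

Call:
{"name": "move_arm", "arguments": {
  "moves": [
    {"hand":1,"dx":0,"dy":0,"dz":0.05,"rx":0,"ry":0,"rz":0},
    {"hand":1,"dx":0,"dy":0,"dz":0.05,"rx":0,"ry":0,"rz":0},
    {"hand":1,"dx":0,"dy":0,"dz":0,"rx":0,"ry":0,"rz":0},
    {"hand":1,"dx":0,"dy":0,"dz":0,"rx":0,"ry":0,"rz":0}
  ]
}}

```text
t: 12.68
position: [0.4773, -0.1811, 0.1598]
tcp_rot: [0.173, 0.985, -0.0, 0.0]
ft_force: [-0.1, -0.0, -0.2]
finger_gap: 0.0231
gripper_force: 60.0
```

Call:
{"name": "move_arm", "arguments": {
  "moves": [
    {"hand":1,"dx":0,"dy":0,"dz":0.03,"rx":0,"ry":0,"rz":0},
    {"hand":1,"dx":0,"dy":0,"dz":0.03,"rx":0,"ry":0,"rz":0},
    {"hand":1,"dx":0,"dy":0,"dz":0,"rx":0,"ry":0,"rz":0},
    {"hand":1,"dx":0,"dy":0,"dz":0,"rx":0,"ry":0,"rz":0}
  ]
}}

```text
t: 13.02
position: [0.4774, -0.1811, 0.1581]
tcp_rot: [0.173, 0.985, -0.0, 0.0]
ft_force: [-0.5, -0.1, 1.6]
finger_gap: 0.0234
gripper_force: 60.3
```

The foot landed on the stud at TCP z ≈ 0.162, pressing about 5 N upright. Now rock it 0.1 rad about the foot centre towards −y, and check.

Call:
{"name": "move_arm", "arguments": {
  "moves": [
    {"hand":1,"dx":0,"dy":-0.06,"dz":0,"rx":-0.2,"ry":0,"rz":0},
    {"hand":1,"dx":0,"dy":-0.06,"dz":0,"rx":-0.2,"ry":0,"rz":0},
    {"hand":1,"dx":0,"dy":-0.06,"dz":0,"rx":-0.2,"ry":0,"rz":0},
    {"hand":1,"dx":0,"dy":-0.06,"dz":0,"rx":-0.2,"ry":0,"rz":0},
    {"hand":1,"dx":0,"dy":-0.06,"dz":0,"rx":-0.2,"ry":0,"rz":0},
    {"hand":1,"dx":0,"dy":0,"dz":0,"rx":0,"ry":0,"rz":0}
  ]
}}

```text
t: 13.52
position: [0.4739, -0.1904, 0.1574]
tcp_rot: [0.173, 0.984, 0.05, 0.009]
ft_force: [-0.4, -0.4, 1.6]
finger_gap: 0.0231
gripper_force: 60.6
```

Call:
{"name": "move_arm", "arguments": {
  "moves": [
    {"hand":1,"dx":0,"dy":-0.06,"dz":0,"rx":-0.2,"ry":0,"rz":0},
    {"hand":1,"dx":0,"dy":-0.06,"dz":0,"rx":-0.2,"ry":0,"rz":0},
    {"hand":1,"dx":0,"dy":-0.06,"dz":0,"rx":-0.2,"ry":0,"rz":0},
    {"hand":1,"dx":0,"dy":-0.06,"dz":0,"rx":-0.2,"ry":0,"rz":0},
    {"hand":1,"dx":0,"dy":-0.06,"dz":0,"rx":-0.2,"ry":0,"rz":0},
    {"hand":1,"dx":0,"dy":0,"dz":0,"rx":0,"ry":0,"rz":0}
  ]
}}

```text
t: 14.02
position: [0.4709, -0.1988, 0.156]
tcp_rot: [0.173, 0.98, 0.099, 0.017]
ft_force: [-0.2, -1.8, 1.9]
finger_gap: 0.0228
gripper_force: 60.7
```

Call:
{"name": "move_arm", "arguments": {
  "moves": [
    {"hand":1,"dx":0,"dy":0,"dz":0,"rx":0,"ry":0,"rz":0},
    {"hand":1,"dx":0,"dy":0,"dz":0,"rx":0,"ry":0,"rz":0},
    {"hand":1,"dx":0,"dy":0,"dz":0,"rx":0,"ry":0,"rz":0},
    {"hand":1,"dx":0,"dy":0,"dz":0,"rx":0,"ry":0,"rz":0},
    {"hand":1,"dx":0,"dy":0,"dz":0,"rx":0,"ry":0,"rz":0},
    {"hand":1,"dx":0,"dy":0,"dz":0,"rx":0,"ry":0,"rz":0},
    {"hand":1,"dx":0,"dy":0,"dz":0,"rx":0,"ry":0,"rz":0},
    {"hand":1,"dx":0,"dy":0,"dz":0,"rx":0,"ry":0,"rz":0},
    {"hand":1,"dx":0,"dy":0,"dz":0,"rx":0,"ry":0,"rz":0},
    {"hand":1,"dx":0,"dy":0,"dz":0,"rx":0,"ry":0,"rz":0},
    {"hand":1,"dx":0,"dy":0,"dz":0,"rx":0,"ry":0,"rz":0},
    {"hand":1,"dx":0,"dy":0,"dz":0,"rx":0,"ry":0,"rz":0},
    {"hand":1,"dx":0,"dy":0,"dz":0,"rx":0,"ry":0,"rz":0},
    {"hand":1,"dx":0,"dy":0,"dz":0,"rx":0,"ry":0,"rz":0}
  ]
}}

```text
t: 15.18
position: [0.4711, -0.1979, 0.1562]
tcp_rot: [0.172, 0.98, 0.098, 0.017]
ft_force: [-0.2, -3.6, 2.6]
finger_gap: 0.023
gripper_force: 60.7
```

```bash
python3 - <<'E'
from plant import *
from h import *
import pickle
from scipy.spatial.transform import Rotation as Ro
s=snapshot('wrist');st=get_state();pickle.dump((s,st),open('w4.pkl','wb'));print(st['t'],st['position'],st['ft_force'],st['wrist_torque'])
R=Ro.from_quat(st['tcp_rot']).as_matrix();print(R.round(3),'lean',np.arccos(-R[2,2]))
print('foot est',st['position']+.0914*R[:,2])
cv2.imwrite('pics/w4.png',cv2.resize(s['img'][150:300,217:417],None,fx=4,fy=4,interpolation=2))
E
```

```text
15.2333 [ 0.47112159 -0.19790302  0.15620883] [-0.77811084 -3.75681202  2.87206267] [-1.25881066  0.31015981 -0.05254007]
[[-0.94   0.333  0.068]
 [ 0.34   0.922  0.187]
 [-0.     0.199 -0.98 ]] lean 0.19986459849266924
foot est [ 0.47729982 -0.18084091  0.06662829]
```

View pics/w4.png

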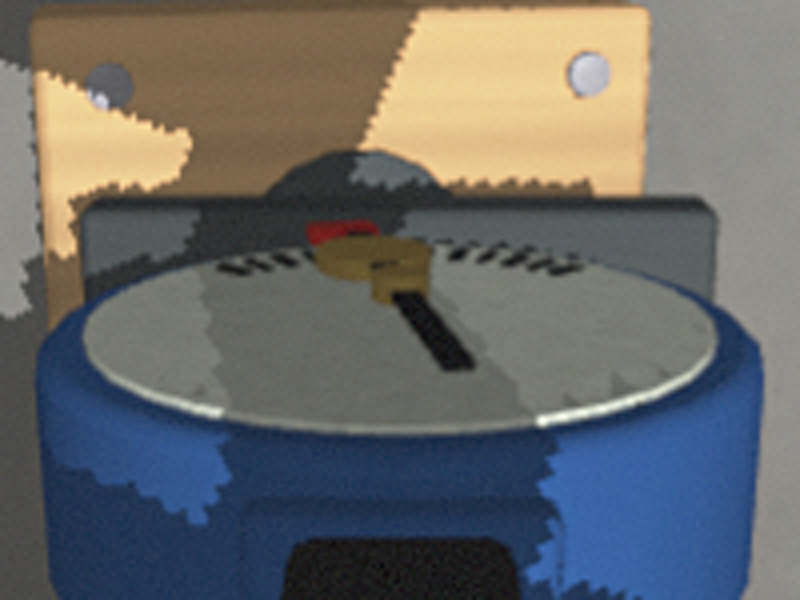

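The picture shows the pointer running (460,368)–(400,290)–bob (360,258), in line with the red mark at (342,234). Pointer ≈ 0.20–0.21 rad, mark ≈ 0.205–0.215 rad, press about 7 N. One short wait to confirm it is steady.

Call:
{"name": "move_arm", "arguments": {
  "moves": [
    {"hand":1,"dx":0,"dy":0,"dz":0,"rx":0,"ry":0,"rz":0},
    {"hand":1,"dx":0,"dy":0,"dz":0,"rx":0,"ry":0,"rz":0},
    {"hand":1,"dx":0,"dy":0,"dz":0,"rx":0,"ry":0,"rz":0},
    {"hand":1,"dx":0,"dy":0,"dz":0,"rx":0,"ry":0,"rz":0},
    {"hand":1,"dx":0,"dy":0,"dz":0,"rx":0,"ry":0,"rz":0},
    {"hand":1,"dx":0,"dy":0,"dz":0,"rx":0,"ry":0,"rz":0},
    {"hand":1,"dx":0,"dy":0,"dz":0,"rx":0,"ry":0,"rz":0},
    {"hand":1,"dx":0,"dy":0,"dz":0,"rx":0,"ry":0,"rz":0}
  ]
}}

```text
t: 15.9
position: [0.4711, -0.1978, 0.1562]
tcp_rot: [0.172, 0.98, 0.098, 0.017]
ft_force: [-1.0, -5.5, 2.2]
finger_gap: 0.0229
gripper_force: 60.7
```

```bash
python3 - <<'E'
from plant import *
from h import *
import pickle
s0,_=pickle.load(open('w4.pkl','rb'));s=snapshot('wrist');st=get_state();print(st['t'],st['position'],st['ft_force'],np.abs(st['qd']).max())
d=cv2.absdiff(s['img'],s0['img'])[190:260,230:400];print('diff',d.mean(),(d.max(2)>40).sum())
E
```

```text
15.95 [ 0.47109414 -0.19785747  0.1562227 ] [-0.71378605 -4.43171314  2.01013873] 0.0021515908402890875
diff 2.446106442577031 18
```

```bash
python3 -c "
from plant import *
print(job_done())"
```

```text
the job is handed in; nothing more can be done
None
```

I handed the job in at about 16 s, and `job_done()` gave no verdict back: the gauge is still gripped and steady, pressing about 7 N on the stud and leaning about 0.20 rad, with the pointer within about 0.02 rad of the red mark by my measurement; I saw nothing touch the mounts or loupe, though I took no final picture of them.

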